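Load the drive dock behind its swing cover

ROBOT

A 6-joint arm with a two-finger parallel gripper is mounted at the origin on a cart in front of the work surface, level with it; the furniture and walls round the work are solid. World frame = base frame: x ahead of the robot, y to its left, z up, the work surface at z = 0. Lengths are in mm, angles in rad, forces in N, time in s.
With the tool pointing down it reaches from about 325 to 775 mm from the base axis. Payload 9.3 kg.
Tool frame: the origin (TCP) lies on the centre line of the jaws, within the pads' length; the fingertips stand 14 mm ahead of it and the grasp point (between the pads) lies 5 mm behind it (manip.tcp_to_tips is the distance from the TCP to the fingertips, in mm); z points along the fingers, y is the line along which they close (so a half turn about z gives the same grasp; the last joint's range is limited). The gripper opens to 85 mm and grips with 20 to 120 N. Pads are 22 mm wide; open, the fingers measure 114 mm over their backs; the gripper's body (76 mm by 85 mm) begins 54 mm behind the grasp point. The pads swing forward as they close: fully open they stand 13 mm farther back than shut.
Start: joints at [1.138, 0.259, 0.021, 1.334, 0, 1.418], TCP at [151.891, 528.607, 222.279] pointing down, gripper open.
Joint ranges: [-3.04, 3.04], [-0.91, 1.82], [-1.04, 1.36], [-1.92, 1.95], [-1.52, 1.45], [-3.14, 3.14]. Speed limits (rad/s): [2.22, 2.22, 2.79, 3.14, 3.14, 3.14].

INTERFACE

Orientations are given as [roll, pitch, yaw] about the fixed x, y, z axes, in that order (R = Rz(yaw) Ry(pitch) Rx(roll)).
In Python, from bench import manip, order, grab_frame gives the robot as it stands (manip), with the cameras as plain functions and the job (order).
- The arm moves only by the tool shift_gripper, called as name(argument=value, ...), one argument or row to a line, values as JSON. Schema: {"type":"object","properties":{"ticks":{"type":"array","items":{"type":"array","items":{"type":"array","items":{"type":"number"},"minItems":4,"maxItems":4},"minItems":1,"maxItems":20},"minItems":1,"maxItems":1},"jaw":{"type":"number"},"squeeze":{"type":"number"},"only":{"type":"string"},"quiet":{"type":"boolean"},"lines":{"type":"string"}},"required":["ticks"],"additionalProperties":false}. ticks is a list that holds a single list of rows (three levels of brackets), with 1 to 20 rows, each of 4 numbers: dx, dy, dz in mm, then a turn about the tool's z in rad; each row is the pose to reach, as a shift and turn from the pose commanded when the call began, along the tool's axes at that moment; what a row does not reach only later rows make up. A row lasts 1/12 s, in which the tool goes at most 41.7 mm and 0.125 rad, less where a joint would pass 70% of its speed; a pose out of reach is approached as far as the arm can. jaw is the finger opening in mm, set as the call begins (left out keeps the last). The fingers move at their own pace and stop on an object; squeeze is the grip in N (left out, the last holds). Time passes only in rows, so rows that do not move let the fingers close. The tool returns the time, the measured TCP pose, the force, the opening and the grip force at its end. only (a regular expression) keeps the lines of the reply that match it, lines (a string "A,B") keeps lines A to B, and quiet returns only ok. Input that does not fit is refused with a message, and nothing moves.
- manip.sense(): the state, without advancing time (a new reading comes with each control period).
- grab_frame(name): name is "scene" or "top"; returns a dict with "img" (400x640x3 uint8, red, green, blue), "fx", "fy", "cx", "cy" (pixels), "k1" (the pictures are not rectified: a ray, as slopes to the right and down, at radius r is drawn at 1 + k1 r^2 times it, then the intrinsics apply), "view" (4x4, takes a point from world to camera coordinates). Camera axes: x right, y down, z forward; pixel columns grow to the right and rows downward; lengths in mm; the calibration is good to about 2 mm. A picture is of the moment at which its call begins. There is no depth.
- order.close_job(): hands the job in; it is judged then, once.
The state is a dict: "time_s": time; "q": joint angles; "qvel": joint speeds; "joint_torque": joint torques, N m; "eef_pos": TCP position; "tcp_rot": TCP orientation; "ft_force": force on the tool from outside, world axes, zero at the start; "moment": the same for the moment, N m; "grip_width": finger opening in mm; "finger_force": force on a finger pad.
Only numpy, scipy, OpenCV 4.12 (cv2) and the standard library are available. Lean on these libraries where they do the work, as an engineer would, in place of code of your own. Each camera call takes 0.05 s, during which the arm holds its last target. There are 200 camera calls.

TASK

Push the drive dock's dust cover round on its pin, fully aside to its stop, so that its slot lies open. Then take the drive caddy from its plywood rest and slide it upright down into the slot until it sits fully home, lowering it in rather than letting it drop, and let go of it with the cover still aside. Leave the tape, tins, scissors, wick bundle and matchbox where they are.

Things in the scene. Friction and masses are not known exactly. Their poses are not given: they have to be found in the camera images.
- dock: Drive dock: grey box, black end cheeks, louvred sides, 188 (x) x 88 (y) x 76 (z) mm, fixed. Origin at the centre of its underside, z up. Slot in the centre of its top: 79 mm along x, 16.4 along y, 66 deep, mouth chamfered 2 mm. A seated caddy has its underside 10 mm above the dock's origin, its x axis along the dock's x (either way round).
- slot_mouth (a point): Centre of the slot's mouth on the dock's top, 76 mm above the dock's origin; axes as the dock's.
- cover (a joint): Dust cover's angle, rad: 0 = over the slot, along the dock's x; grows as it swings clockwise seen from above, its free end to the dock's +y side, up to a rigid stop at 1.75 (slot clear from 1.4). Friction 0.12 N m, no spring: stays where left. Bare aluminium strip 119 x 30 x 3 mm, 1 mm above the dock's top, a fence folded up along one long edge. The caddy cannot pass it.
- cover_pin (a point): Cover's pivot pin, at x = +58 mm, y = 0 in the dock's frame, 84 mm above the table. Axes turn with the cover (as the dock's at angle 0): the strip runs along -x to 104 mm from the pin; the fence (4 mm thick, 80 mm long, top 101 mm above the table) stands at y = -11 to -15 mm, x = -24 to -104 mm.
- cover_fence (a point): Point on top of the cover's fence, 75 mm from the pin along the cover and 13 mm to its -y side, 101 mm above the table. Axes turn with the cover: -y is the outward normal of the face to push; pushing it towards +y opens the cover.
- caddy: Drive caddy: rigid slab 76 (x) x 14 (y) x 125 (z) mm, about 0.25 kg, bare aluminium with a black top cap and a black foot narrowed to 73 x 10.5 mm in its lowest 4 mm. Origin at the centre of its underside, z up. At the start it stands upright in the rest, underside 8 mm above the table. Grip it across its 14 mm thickness (y) near the top.
- caddy_top (a point): Centre of the caddy's top face, 125 mm above its origin; axes as the caddy's.
- rest: Plywood parking rest, 130 (x) x 70 (y) x 32 (z) mm, fixed, with a groove 80 x 18 mm along x, 24 mm deep, that holds the caddy's foot. Origin at the centre of its underside.
- tape_roll: Roll of brown packing tape, 96 mm across, 48 mm high, flat on the table between dock and rest, nearer the robot; bystander. Origin at the centre of its underside.
- tin_26: Tin candle 70 mm across, 100 mm high, on the left; bystander. Origin at the centre of its underside.
- tin_31: Tin candle 70 mm across, 99 mm high, on the right near the television; bystander. Origin at the centre of its underside.
- scissors: Scissors with orange handles, 199 mm long, 9 mm high, flat on the left of the table; bystander.
- wick_bundle: Bundle of card wicks, 122 x 29 x 16 mm, on the right; bystander.
- matchbox: Matchbox 50 x 37 x 15 mm, at the near right corner; bystander.

How it is judged:
By the outcome, as a careful person would: the job done as asked, in the order asked, and still so for the second after the job is handed in, with the robot touching nothing.
It also fails if it takes over 58 s, if anything falls off the work surface, if the arm or the gripper's body presses on something with over 40 N, if the wrist force passes 120 N, or if a joint passes its speed limit or range.

## Working session

There is one attempt and no reset: what is moved stays moved. The work goes in short steps, Python scripts to look and compute and a tool call to move; the robot and the scene stay as the last step left them, time stands still between calls to the robot, and variables do not carry over. Pictures are saved under pics/ and viewed, at most 13 in all, crops included, and the job is handed in when it is done.

```bash
ls; mkdir -p pics; python3 - <<'E'
from bench import manip, order, grab_frame
import cv2, numpy as np
np.set_printoptions(precision=4,suppress=True)
for n in("scene","top"):
    f=grab_frame(n); cv2.imwrite(f"pics/{n}0.png",f["img"][:,:,::-1])
    print(n,f["fx"],f["fy"],f["cx"],f["cy"],f["k1"]);print(np.array(f["view"]))
print(manip.sense())
E
```

```text
bench.py
pics
scene 502.04410532715747 502.04410532715747 324.35876351434496 193.6627636024291 -0.05923053407297854
[[   0.7409   -0.6716   -0.0012 -375.5682]
 [  -0.4852   -0.534    -0.6924  292.4044]
 [   0.4643    0.5136   -0.7215 1425.5735]
 [   0.        0.        0.        1.    ]]
top 475.7841140242515 475.7841140242515 323.4517493757278 200.4974366658634 -0.004797429985007561
[[  -0.0119   -0.9999   -0.0118    1.5018]
 [  -0.9827    0.0139   -0.1848  487.7266]
 [   0.185     0.0094   -0.9827 1729.525 ]
 [   0.        0.        0.        1.    ]]
{'time_s': 0.1, 'q': array([1.1384, 0.2592, 0.0208, 1.3337, 0.    , 1.4182]), 'qvel': array([ 0.0006, -0.0017,  0.0006, -0.001 ,  0.0026,  0.0004]), 'joint_torque': array([  0.0063, -55.6696,  34.5069,   0.0117,  -0.0001,   0.    ]), 'eef_pos': array([151.7913, 528.3445, 221.7153]), 'tcp_rot': array([-3.1403, -0.0002,  2.8617]), 'ft_force': array([ 0.5654,  0.1561, -0.3965]), 'moment': array([-0.0458, -0.0406,  0.0025]), 'finger_force': 0.0, 'grip_width': 85.49981231221987}
```

View pics/scene0.png

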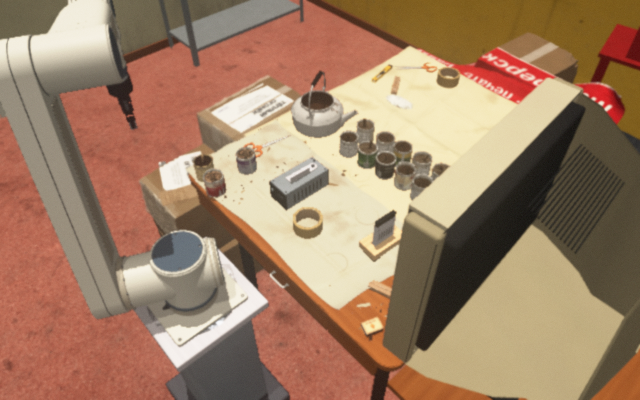

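View pics/top0.png

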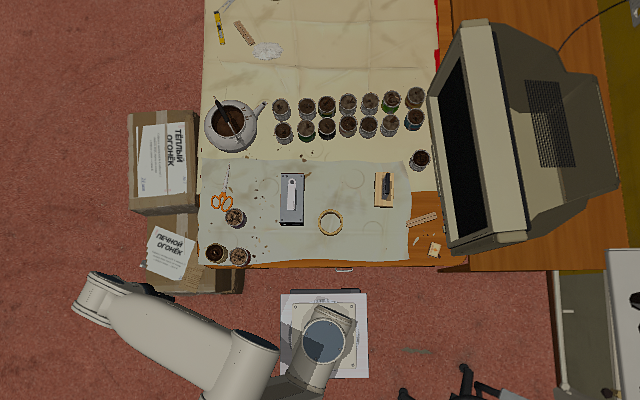

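The scene view shows the dock around (300,182), the caddy in its rest around (384,232) and the tape at (307,222). The top view has the dock around (292,198), the rest around (385,188) and the tape at (330,221). Next I'll enlarge the crops.

```bash
cat > h.py <<'E'
from bench import manip, order, grab_frame
import cv2, numpy as np
np.set_printoptions(precision=4,suppress=True)
def K(f): return np.array([[f["fx"],0,f["cx"]],[0,f["fy"],f["cy"]],[0,0,1.]]), np.array([f["k1"],0,0,0.])
def ray(f,uv):
    k,d=K(f); V=np.array(f["view"])
    n=cv2.undistortPoints(np.array([[uv]],float),k,d)[0,0]
    return -V[:3,:3].T@V[:3,3], V[:3,:3].T@np.r_[n,1]
def onz(f,uv,z):
    o,d=ray(f,uv); return o+d*(z-o[2])/d[2]
def proj(f,p):
    k,d=K(f); V=np.array(f["view"])
    return cv2.projectPoints(np.atleast_2d(np.array(p,float)),cv2.Rodrigues(V[:3,:3])[0],V[:3,3],k,d)[0][:,0]
def tri(f1,a,f2,b):
    o1,d1=ray(f1,a);o2,d2=ray(f2,b)
    s=np.linalg.lstsq(np.c_[d1,-d2],o2-o1,rcond=None)[0]
    p,q=o1+d1*s[0],o2+d2*s[1]; return (p+q)/2,np.linalg.norm(p-q)
def crop(f,u,v,w,h,s):
    return cv2.resize(f["img"][v:v+h,u:u+w,::-1],None,fx=s,fy=s,interpolation=cv2.INTER_NEAREST)
E
python3 - <<'E'
from h import *
t=grab_frame("top");s=grab_frame("scene")
a=np.hstack([crop(t,270,160,40,74,8),crop(t,366,160,40,74,8)])
cv2.imwrite("pics/c1.png",a[:592])
b=np.hstack([crop(s,266,150,70,64,6),crop(s,354,200,56,64,6)])
cv2.imwrite("pics/c2.png",b)
E
```

```text
(no output)
```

View pics/c1.png

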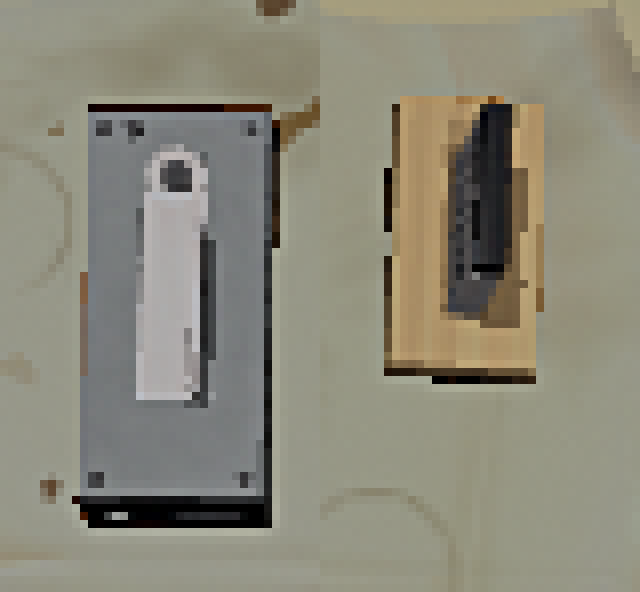

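View pics/c2.png

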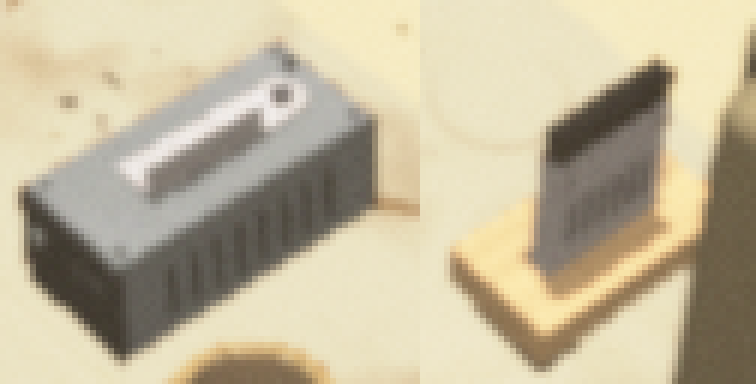

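c1 (top, 8x) shows the dock's top with the pin at about (292,182). The cover runs down to row 209, with its fence and shadow on the right side. The caddy's black top is around (427,184). c2 (scene, 6x) shows the pin at about (313,166) and the caddy cap around (390,219). So the dock's +x is about world +x, and the fence faces world -y.

```bash
cat >> h.py <<'E'
def edge(f,p0,p1,half=3,n=40):
    """refine a rough straight edge: strongest gradient across it, robust line; returns (point,dir)"""
    g=cv2.cvtColor(f["img"],cv2.COLOR_RGB2GRAY).astype(np.float32)
    p0,p1=np.array(p0,float),np.array(p1,float); d=(p1-p0)/np.linalg.norm(p1-p0); nn=np.array([-d[1],d[0]])
    s=np.linspace(-half,half,half*16+1); t=np.linspace(.08,.92,n)
    P=(p0+t[:,None]*(p1-p0))[:,None]+s[None,:,None]*nn
    I=cv2.remap(g,P[...,0].astype(np.float32),P[...,1].astype(np.float32),cv2.INTER_LINEAR)
    D=np.abs(np.gradient(cv2.GaussianBlur(I,(0,0),sigmaX=5,sigmaY=.01),axis=1)); k=D.argmax(1)
    w=D*(np.abs(np.arange(len(s))-k[:,None])<=10); off=(w*s).sum(1)/w.sum(1)
    Q=(p0+t[:,None]*(p1-p0))+off[:,None]*nn
    v=cv2.fitLine(Q.astype(np.float32),cv2.DIST_HUBER,0,.01,.01).ravel()
    return v[2:],v[:2]
def meet(a,b):
    s=np.linalg.solve(np.c_[a[1],-b[1]],b[0]-a[0]); return a[0]+a[1]*s[0]
E
python3 - <<'E'
from h import *
t=grab_frame("top");s=grab_frame("scene")
for f in(t,s): print("cam",ray(f,(0,0))[0])
print("pin",tri(t,(292,182),s,(313.2,165.8)))
# dock top long edges, top view
L=edge(t,(281,174.5),(280,221)); R=edge(t,(303.7,176),(302.8,221))
for e in(L,R):
    a=onz(t,e[0]-e[1]*20,76);b=onz(t,e[0]+e[1]*20,76);print("edge",a,b,np.degrees(np.arctan2(*(b-a)[[1,0]])))
# scene corners of the dock top: left, near, right, far
C=[(269.5,182),(286.3,194.5),(328.5,169.5),(312.5,157)]
E=[edge(s,C[i],C[(i+1)%4]) for i in range(4)]
Cs=[meet(E[i-1],E[i]) for i in range(4)]
print("scene corners",np.array(Cs)); print(np.array([onz(s,c,76) for c in Cs]))
T=edge(t,(282,173),(303,173));B=edge(t,(281,222),(302,222))
Ct=[meet(L,B),meet(R,B),meet(R,T),meet(L,T)]
for a,b in zip(Ct,Cs): print(a,tri(t,a,s,b))
E
```

```text
cam [ 159.4187  -21.5306 1789.7649]
cam [-241.8073 -828.3143 1230.5431]
pin (array([552.7005, 108.6083,  85.0513]), np.float64(3.7398405766361624))
edge [416.3018 157.1362  76.    ] [565.7094 152.4349  76.    ] -1.802300015900349
edge [427.3379  68.4468  76.    ] [577.0539  62.9496  76.    ] -2.1028326029382347
scene corners [[269.4039 180.4949]
 [284.925  194.3949]
 [327.8903 168.8393]
 [311.5499 156.1539]]
[[408.2244 158.8305  76.    ]
 [406.115   75.6765  76.    ]
 [587.3039  70.9915  76.    ]
 [588.5948 155.5322  76.    ]]
[279.0327 221.5309] (array([406.43  , 156.9692,  78.4128]), np.float64(0.9551903709385512))
[303.2427 221.8089] (array([402.3856,  69.2394,  83.833 ]), np.float64(1.4518507806028729))
[304.8714 172.3648] (array([584.4931,  63.6775,  83.8993]), np.float64(5.971393872226038))
[280.8579 172.3722] (array([588.0663, 152.2403,  79.0633]), np.float64(3.518857625359059))
```

```bash
cat >> h.py <<'E'
from scipy.spatial.transform import Rotation as Ro
def to(x,y,z,yaw,n=None):
    s=manip.sense(); R=Ro.from_euler("xyz",s["tcp_rot"]).as_matrix()
    d=R.T@(np.array([x,y,z])-s["eef_pos"]); turn=-(yaw-s["tcp_rot"][2]); turn=(turn+np.pi/2)%np.pi-np.pi/2
    print("shift",np.r_[d,turn].round(3),"dist",np.linalg.norm(d).round(1)); return np.r_[d,turn]
E
python3 -c "
from h import *
print(manip.tcp_to_tips); to(478,58,222,np.pi-.034)"
```

shift_gripper(
  ticks=[
    [[-15, -12, 0, -0.02], [-45, -37, 0, -0.06], [-80, -65, 0, -0.1], [-115, -94, 0, -0.13], [-150, -122, 0, -0.16], [-185, -151, 0, -0.19], [-220, -180, 0, -0.22], [-255, -208, 0, -0.246], [-290, -237, 0, -0.246], [-325, -265, 0, -0.246], [-360, -294, 0, -0.246], [-390, -318, 0, -0.246], [-415, -339, 0, -0.246], [-433, -354, 0, -0.246], [-443, -362, 0, -0.246], [-443, -362, 0, -0.246], [-443, -362, 0, -0.246]],
  ],
  jaw=0,
  squeeze=40,
)

```text
time_s: 1.72
eef_pos: [477.6, 57.9, 221.9]
tcp_rot: [3.141, -0.001, 3.106]
ft_force: [0.5, 0.2, 0.6]
grip_width: -0.1
finger_force: 0.0
```

```bash
python3 -c "
from h import *
to(478,58,101,np.pi-.034)"
```

```text
shift [ -0.49    0.082 120.916  -0.002] dist 120.9
```

shift_gripper(
  ticks=[
    [[0, 0, 20, 0], [0, 0, 50, 0], [0, 0, 80, 0], [0, 0, 105, 0], [0, 0, 117, 0], [0, 0, 121, 0], [0, 0, 121, 0], [0, 0, 121, 0]],
  ],
)

```text
time_s: 2.38
eef_pos: [477.8, 59.2, 102.2]
tcp_rot: [3.141, 0.001, 3.109]
ft_force: [-0.5, -0.5, 0.4]
grip_width: -0.2
finger_force: 0.0
```

```bash
python3 - <<'E'
from h import *
t=grab_frame("top");s=grab_frame("scene")
cv2.imwrite("pics/p2.png",np.hstack([crop(t,262,150,60,90,6),crop(s,256,120,90,90,5)[:540] if 0 else cv2.resize(crop(s,256,130,78,90,6),(468,540))])[:, :800])
E
```

```text
(no output)
```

View pics/p2.png

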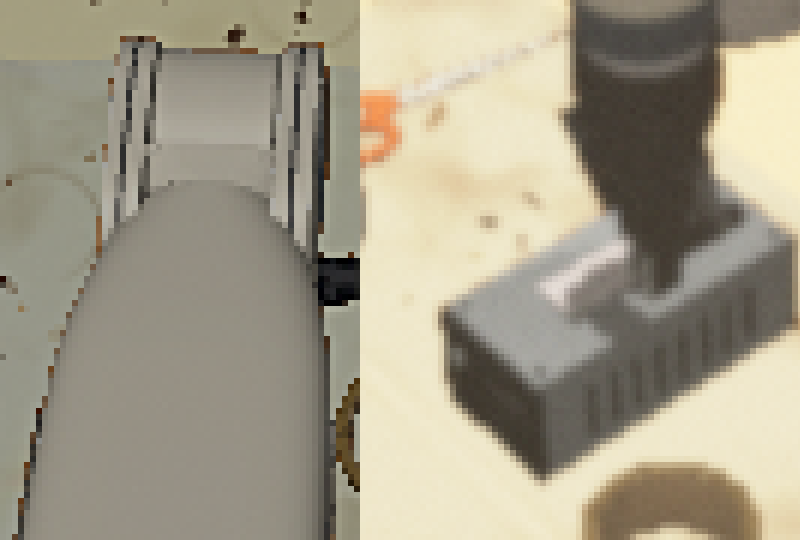

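The fingers stand beside the fence on its outer (-y) side, over the dock's top, at about (655,280) in the picture. The cover is still closed. Now I'll push along its arc.

shift_gripper(
  ticks=[
    [[0, 8, 0, 0], [0, 16, 0, 0], [0.5, 22, 0, 0], [3, 30, 0, 0.1], [5, 37, 0, 0.2], [6, 45, 0, 0.3], [6, 53, 0, 0.4], [5.5, 61.5, 0, 0.5], [4, 69.5, 0, 0.6], [2, 77, 0, 0.7], [-1, 84.6, 0, 0.8], [-5, 92, 0, 0.9], [-9, 98.6, 0, 1.0], [-14, 105, 0, 1.1], [-20, 110.6, 0, 1.2], [-26, 115.8, 0, 1.3], [-32.6, 120.3, 0, 1.4], [-40, 124, 0, 1.5], [-40, 124, 0, 1.5], [-40, 124, 0, 1.5]],
  ],
)

```text
time_s: 4.15
eef_pos: [521.7, 181.5, 101.1]
tcp_rot: [-3.141, 0.0, 1.612]
ft_force: [-0.0, 0.3, 0.3]
grip_width: -0.2
finger_force: 0.0
```

```bash
python3 - <<'E'
from h import *
print(manip.sense()["moment"])
s=grab_frame("scene")
cv2.imwrite("pics/p3.png",crop(s,256,110,90,90,6))
E
```

```text
[-0.0525  0.0077 -0.0442]
```

View pics/p3.png

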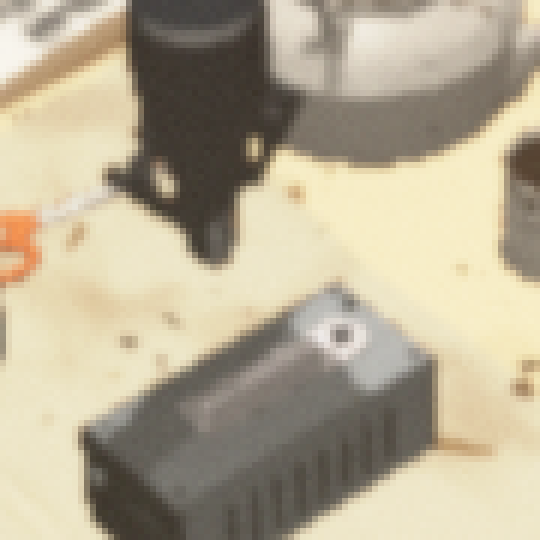

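The picture shows the cover still lying over the slot, in shadow from (340,335) to (190,415). The fingertips are at about (210,262), so they must have passed over or beside it. I'll check the heights.

```bash
python3 - <<'E'
from h import *
s=grab_frame("scene")
for p in([521.7,181.5,87],[521.7,181.5,101],[521.7,181.5,115]):print((proj(s,p)[0]-[256,110])*6)
for p in([477.8,59.2,88],[477.8,59.2,102]):print((proj(s,p)[0]-[256,130])*6+[360,0])
# fence pts cover closed & at angle, in the p3 crop
c=np.array([496,110.]);R=np.array([[.9994,.034],[-.034,.9994]])
for th in(0,1.5,1.75):
  for r in(24,104):
    a=np.array([58,0])-r*np.array([np.cos(th),-np.sin(th)])-13*np.array([np.sin(th),np.cos(th)])
    print(th,r,(proj(s,np.r_[c+R@a,101])[0]-[256,110])*6)
g=crop(s,256,110,90,90,6);g=cv2.convertScaleAbs(g,alpha=1.0)
E
```

```text
[213.3444 293.013 ]
[212.1467 274.4877]
[210.9357 255.7427]
[655.5721 322.3506]
[654.8199 303.7766]
0 24 [322.9569 345.4676]
0 104 [206.9662 411.7628]
1.5 24 [295.0914 304.101 ]
1.5 104 [199.5093 236.1708]
1.75 24 [300.445  296.5695]
1.75 104 [233.7392 215.1009]
```

```bash
python3 - <<'E'
from h import *
s=grab_frame("scene"); s0=cv2.imread("pics/scene0.png")[:,:,::-1]
c=np.array([496,110.]);R=np.array([[.9994,.034],[-.034,.9994]])
def smp(im,th):
  o=[]
  for r in range(35,105,10):
    a=np.array([58,0])-r*np.array([np.cos(th),-np.sin(th)])+4*np.array([np.sin(th),np.cos(th)])
    u=proj(s,np.r_[c+R@a,80])[0].round().astype(int); o.append(tuple(int(v) for v in im[u[1],u[0]]))
  return o
for th in(0,1.2,1.4,1.5,1.6,1.75): print(th,smp(s["img"],th),'\n   was',smp(s0,th))
E
```

```text
0 [(134, 124, 117), (136, 127, 119), (133, 124, 116), (132, 124, 115), (136, 129, 119), (130, 124, 115), (142, 134, 125)] 
   was [(147, 139, 131), (151, 140, 134), (141, 133, 126), (142, 133, 125), (150, 140, 134), (137, 128, 119), (186, 177, 169)]
1.2 [(175, 173, 168), (166, 152, 127), (230, 217, 181), (234, 226, 191), (236, 228, 196), (231, 222, 187), (236, 229, 198)] 
   was [(184, 182, 178), (201, 192, 173), (229, 215, 179), (231, 220, 186), (235, 227, 196), (230, 218, 185), (235, 227, 196)]
1.4 [(181, 179, 174), (167, 155, 135), (237, 228, 196), (236, 229, 199), (237, 230, 200), (237, 230, 200), (211, 197, 167)] 
   was [(184, 184, 178), (202, 192, 173), (235, 226, 194), (235, 227, 197), (235, 228, 198), (236, 229, 198), (235, 228, 196)]
1.5 [(182, 182, 177), (190, 175, 148), (236, 228, 197), (237, 229, 201), (238, 231, 202), (237, 231, 201), (231, 221, 188)] 
   was [(187, 186, 181), (211, 194, 169), (232, 225, 191), (235, 228, 197), (236, 229, 198), (235, 227, 196), (235, 228, 197)]
1.6 [(188, 188, 182), (216, 202, 172), (235, 226, 193), (237, 230, 201), (238, 230, 201), (237, 229, 199), (237, 230, 200)] 
   was [(186, 185, 179), (222, 209, 183), (233, 223, 188), (235, 228, 197), (236, 228, 199), (235, 228, 197), (236, 228, 198)]
1.75 [(184, 184, 178), (182, 175, 159), (235, 226, 192), (237, 229, 198), (238, 230, 201), (237, 230, 200), (237, 229, 200)] 
   was [(187, 186, 181), (202, 196, 183), (233, 223, 189), (235, 227, 194), (236, 229, 199), (236, 229, 198), (236, 227, 196)]
```

```bash
python3 - <<'E'
from h import *
s=grab_frame("scene"); e=manip.sense()["eef_pos"]; print(e)
for z in range(70,150,5):
    row=[]
    for dx,dy in((-12,0),(-6,0),(0,0),(6,0),(12,0)):
        # offsets sideways in the image: camera right axis
        r=np.array([.741,-.672,0]); u=proj(s,[*(e[:2]+r[:2]*dx),z])[0].round().astype(int); row.append(tuple(int(v) for v in s["img"][u[1],u[0]]))
    print(z,u,row)
E
```

```text
[521.4101 180.8811 101.3491]
70 [295 163] [(233, 221, 185), (232, 219, 181), (233, 221, 183), (231, 218, 179), (232, 219, 181)]
75 [295 162] [(235, 226, 191), (233, 221, 186), (232, 220, 184), (232, 220, 183), (231, 217, 180)]
80 [295 160] [(235, 227, 193), (236, 228, 196), (235, 226, 192), (236, 228, 195), (234, 226, 191)]
85 [295 159] [(236, 228, 197), (235, 227, 196), (234, 226, 193), (236, 227, 195), (236, 228, 194)]
90 [295 158] [(236, 228, 195), (236, 228, 197), (231, 221, 188), (236, 229, 198), (238, 230, 201)]
95 [295 157] [(237, 229, 199), (237, 229, 197), (235, 227, 196), (237, 229, 197), (236, 229, 200)]
100 [295 156] [(236, 229, 199), (236, 228, 198), (236, 228, 198), (236, 228, 196), (237, 230, 198)]
105 [295 155] [(236, 229, 198), (225, 211, 180), (221, 209, 178), (232, 225, 193), (236, 228, 198)]
110 [295 154] [(232, 223, 191), (206, 192, 161), (156, 144, 122), (210, 196, 165), (235, 227, 196)]
115 [295 153] [(204, 191, 160), (145, 132, 108), (105, 95, 86), (146, 132, 111), (230, 219, 187)]
120 [295 152] [(139, 129, 106), (86, 77, 62), (94, 88, 80), (107, 98, 85), (227, 215, 183)]
125 [295 150] [(152, 141, 116), (70, 64, 55), (100, 94, 86), (94, 87, 79), (177, 163, 136)]
130 [295 149] [(113, 104, 86), (68, 62, 54), (101, 95, 86), (91, 84, 76), (160, 144, 119)]
135 [295 148] [(81, 72, 61), (67, 59, 51), (97, 90, 83), (89, 83, 74), (158, 144, 117)]
140 [294 147] [(69, 62, 51), (66, 61, 51), (84, 79, 70), (91, 84, 77), (105, 93, 81)]
145 [294 146] [(68, 60, 51), (66, 58, 51), (69, 64, 55), (92, 85, 76), (109, 94, 80)]
```

The visual tip height is about 109 mm while the TCP reads 101. The tips therefore lie about 8 mm behind the reading, not 14 mm ahead, and they passed above the fence. I'll go back over the top and down 22 mm lower.

shift_gripper(
  ticks=[
    [[0, 0, -20, 0], [0, 0, -40, -0.1], [0, 0, -50, -0.2]],
  ],
)

```text
time_s: 4.6
eef_pos: [522.1, 180.9, 153.4]
tcp_rot: [3.14, 0.0, 1.813]
ft_force: [0.2, -0.4, 0.5]
grip_width: 0.1
finger_force: 0.0
```

```bash
python3 -c "
from h import *
to(478,58,152,np.pi-.034)"
```

```text
shift [-108.682  -72.334    1.242   -1.294] dist 130.6
```

shift_gripper(
  ticks=[
    [[-5, -3, 0, -0.1], [-13, -9, 0, -0.22], [-25, -17, 0, -0.34], [-37, -25, 0, -0.46], [-49, -33, 0, -0.58], [-61, -41, 0, -0.7], [-73, -49, 0, -0.82], [-85, -57, 0, -0.94], [-97, -65, 0, -1.06], [-105, -70, 0, -1.18], [-108.7, -72.3, 0, -1.294], [-108.7, -72.3, 0, -1.294], [-108.7, -72.3, 15, -1.294], [-108.7, -72.3, 35, -1.294], [-108.7, -72.3, 52, -1.294], [-108.7, -72.3, 62, -1.294], [-108.7, -72.3, 68, -1.294], [-108.7, -72.3, 71, -1.294], [-108.7, -72.3, 71, -1.294]],
  ],
)

```text
time_s: 6.18
eef_pos: [477.0, 58.5, 80.1]
tcp_rot: [3.142, -0.0, 3.101]
ft_force: [0.1, -0.0, 0.1]
grip_width: 0.0
finger_force: 0.0
```

```bash
python3 - <<'E'
from h import *
s=grab_frame("scene"); e=manip.sense()["eef_pos"]
for z in range(76,116,4):
    u=proj(s,[*e[:2],z])[0].round().astype(int); print(z,u,[int(s["img"][u[1],u[0]+k].sum()//3) for k in(-5,-3,0,3,5)])
E
```

```text
76 [305 187] [90, 95, 83, 87, 74]
80 [305 186] [96, 94, 84, 86, 75]
84 [305 185] [96, 93, 90, 88, 82]
88 [305 184] [94, 94, 82, 86, 92]
92 [305 183] [96, 89, 74, 77, 91]
96 [305 182] [96, 89, 70, 70, 88]
100 [305 181] [96, 87, 66, 62, 88]
104 [305 180] [106, 89, 68, 64, 97]
108 [305 180] [106, 89, 68, 64, 97]
112 [305 179] [118, 88, 64, 67, 106]
```

There's no contact at TCP z = 80, and the tips show at about z = 88, so the visual offset holds. Now the push.

shift_gripper(
  ticks=[
    [[0, 8, 0, 0], [0, 16, 0, 0], [0.5, 22, 0, 0], [3, 30, 0, 0.1], [5, 37, 0, 0.2], [5, 37, 0, 0.2]],
  ],
)

```text
time_s: 6.73
eef_pos: [473.5, 96.9, 80.7]
tcp_rot: [3.141, 0.001, 2.899]
ft_force: [0.6, -0.4, 1.0]
grip_width: 0.1
finger_force: 0.0
```

shift_gripper(
  ticks=[
    [[1, 8, 0, 0.1], [1.5, 16, 0, 0.2], [1, 24, 0, 0.3], [0.5, 29, 0, 0.35], [0.5, 29, 0, 0.35]],
  ],
)

```text
time_s: 7.15
eef_pos: [479.8, 124.6, 80.3]
tcp_rot: [-3.141, -0.0, 2.554]
ft_force: [-0.3, 0.1, 0.3]
grip_width: -0.1
finger_force: 0.0
```

```bash
python3 - <<'E'
from h import *
s=grab_frame("scene")
cv2.imwrite("pics/p4.png",crop(s,256,110,90,90,6))
E
```

```text
(no output)
```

View pics/p4.png

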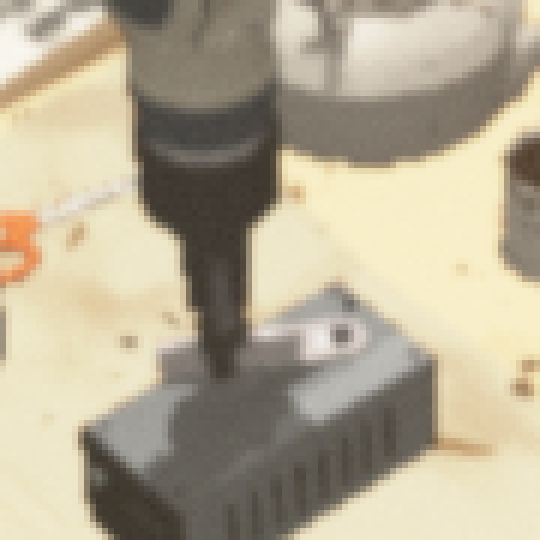

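The finger now has the fence and the cover is at about 0.5 rad, fence from (165,365) to (300,345). I'll work out the rest of the arc in the current tool axes.

```bash
python3 - <<'E'
from h import *
st=manip.sense();R3=Ro.from_euler("xyz",st["tcp_rot"]).as_matrix()
c=np.array([496,110.]);R=np.array([[.9994,.034],[-.034,.9994]])
for th in np.arange(.65,1.76,.1):
    p=np.array([58,0])-75*np.array([np.cos(th),-np.sin(th)])-29.5*np.array([np.sin(th),np.cos(th)])
    w=c+R@p; print(round(th,2),(R3.T@np.r_[w-st["eef_pos"][:2],0])[:2].round(1),round(th-(np.pi-.034-st["tcp_rot"][2]),3),w.round(0))
E
```

```text
0.65 [7.  5.4] 0.099 [477. 133.]
0.75 [ 8.8 13.3] 0.199 [480. 140.]
0.85 [ 9.8 21.2] 0.299 [484. 147.]
0.95 [10.  29.3] 0.399 [488. 154.]
1.05 [ 9.4 37.3] 0.499 [493. 161.]
1.15 [ 8.  45.3] 0.599 [498. 166.]
1.25 [ 5.8 53. ] 0.699 [504. 172.]
1.35 [ 2.9 60.5] 0.799 [511. 176.]
1.45 [-0.8 67.7] 0.899 [518. 180.]
1.55 [-5.2 74.5] 0.999 [525. 183.]
1.65 [-10.2  80.7] 1.099 [533. 186.]
1.75 [-15.8  86.5] 1.199 [541. 188.]
```

shift_gripper(
  ticks=[
    [[6, 5, 0, 0.1], [9, 13, 0, 0.2], [10, 21, 0, 0.3], [10, 29, 0, 0.4], [9, 37, 0, 0.5], [8, 45, 0, 0.6], [6, 53, 0, 0.7], [3, 60.5, 0, 0.8], [-1, 67.5, 0, 0.9], [-5, 74.5, 0, 1.0], [-10, 80.5, 0, 1.1], [-10, 80.5, 0, 1.1], [-10, 80.5, 0, 1.1]],
  ],
)

```text
time_s: 8.28
eef_pos: [533.2, 184.9, 80.2]
tcp_rot: [3.141, 0.0, 1.457]
ft_force: [0.5, -0.4, 0.1]
grip_width: 0.2
finger_force: 0.0
```

```bash
python3 - <<'E'
from h import *
s=grab_frame("scene")
cv2.imwrite("pics/p5.png",crop(s,256,110,90,90,6))
E
```

```text
(no output)
```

View pics/p5.png

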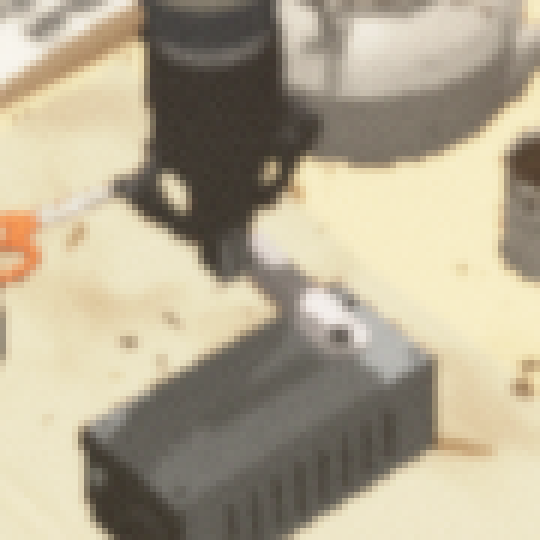

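The cover is nearly open: the strip runs from the pin at (340,330) to (265,250), and the slot shows at about (300,370). I'll press on in small steps until the stop answers.

shift_gripper(
  ticks=[
    [[0, 2, 0, 0.03], [0, 4, 0, 0.05], [0, 6, 0, 0.08], [0, 6, 0, 0.08], [0, 6, 0, 0.08]],
  ],
)

```text
time_s: 8.75
eef_pos: [538.8, 184.2, 80.3]
tcp_rot: [-3.142, 0.0, 1.374]
ft_force: [-0.6, 1.3, 1.0]
grip_width: 0.1
finger_force: 0.5
```

shift_gripper(
  ticks=[
    [[0, 1.5, 0, 0.02], [0, 3, 0, 0.02], [0, 3, 0, 0.02], [0, 3, 0, 0.02]],
  ],
)

```text
time_s: 9.08
eef_pos: [541.0, 184.0, 80.2]
tcp_rot: [-3.14, -0.0, 1.353]
ft_force: [-5.2, 2.4, 2.8]
grip_width: 0.0
finger_force: 3.0
```

shift_gripper(
  ticks=[
    [[0, 1.5, 0, 0], [0, 3, 0, 0], [0, 3, 0, 0], [0, 3, 0, 0]],
  ],
)

```text
time_s: 9.42
eef_pos: [541.5, 183.9, 80.0]
tcp_rot: [-3.135, -0.0, 1.354]
ft_force: [-16.0, 5.5, 8.4]
grip_width: 0.1
finger_force: 8.5
```

The stop answers with 16 N at a fixed position, so the cover is fully aside. I'll back off and up, and measure the caddy from the starting pictures.

shift_gripper(
  ticks=[
    [[0, -6, 0, 0], [0, -20, 0, 0], [0, -30, 0, 0], [0, -30, -20, 0], [0, -30, -55, 0], [0, -30, -95, 0], [0, -30, -130, 0], [0, -30, -155, 0], [0, -30, -165, 0]],
  ],
  jaw=50,
  squeeze=20,
)

```text
time_s: 10.17
eef_pos: [516.8, 189.7, 249.5]
tcp_rot: [3.136, -0.002, 1.352]
ft_force: [0.2, -0.1, -0.5]
grip_width: 49.9
finger_force: 0.0
```

```bash
python3 - <<'E'
import cv2,numpy as np
np.set_printoptions(linewidth=200)
g=cv2.imread("pics/top0.png",0); print(g[170:204,378:398])
g=cv2.imread("pics/scene0.png",0); print(g[208:232,368:400])
E
```

```text
[[148 148 149 149 148 143 146 146 146 144 144 142 142 142 141 141 141 142 144 145]
 [148 148 149 147 149 146 147 147 147 148 146 143 140 139 137 138 141 142 145 143]
 [143 145 150 152 152 121 128 141 150  81 135 150 142 135 133 135 139 143 145 142]
 [145 145 150 150 149 141 151 169  36  26  19  18 126 164 149 149 139 142 141 141]
 [144 143 149 151 144 143 156 130   1  32  23  28 130 158 148 149 136 139 139 140]
 [144 145 151 152 122 124 138  75   9  33  27  27 128 157 148 150 136 137 138 139]
 [145 146 151 154 125 128 126  50  13  37  26  40 170 153 148 150 134 137 137 138]
 [143 146 152 157 129 133  90  35  15  38  26  39 169 152 148 150 133 136 137 137]
 [142 147 151 134 102  89  72  43  28  38  24  37 169 152 149 151 134 137 137 138]
 [143 148 153 138  81  65  59  27  26  36  26  36 166 153 150 151 134 136 137 139]
 [142 148 153 139  78  55  62  38  27  39  26  41 171 159 154 152 136 139 140 141]
 [143 148 153 162  64  55  79  37  30  35  26  
[... 4307 characters left out ...]
118 114 107 110 138 181 215 219 225 224 225]
 [226 227 225 225 225 206 148 114 101  91  95 111 121 124 122 121 120 120 123 118 115 106 106  98 113 142 186 213 219 225 225 225]
 [226 228 227 226 224 205 153 123 121 115 113 116 121 123 121 122 121 117 119 113 109 101 103  97 111 142 184 209 223 228 228 227]
 [227 226 226 226 223 206 152 125 123 122 116 116 119 125 120 120 120 115 105 104 105  97 102  99 119 150 192 215 227 231 231 230]
 [226 225 226 226 225 206 149 123 121 122 111 113 118 120 120 117 114 110 103  97  97  93 100  98 123 163 205 221 230 232 231 230]
 [227 226 225 226 222 201 148 122 121 115 115 117 121 116 115 110 100 105  97  98  97  93  98 101 128 172 215 229 231 232 231 229]]
```

```bash
python3 - <<'E'
from h import *
t=grab_frame("top");s=grab_frame("scene")
t["img"]=cv2.imread("pics/top0.png")[:,:,::-1].copy(); s["img"]=cv2.imread("pics/scene0.png")[:,:,::-1].copy()
print("corner -x",tri(t,(385.2,193),s,(375,220.3))); print("corner +x",tri(t,(386,172.6),s,(392.8,209.2)))
r=edge(t,(389.7,173.5),(389,192.5),2); u=edge(s,(375.5,220),(392,209.8),2)
for f,e,k in((t,r,9),(s,u,9)):
    a,b=onz(f,e[0]-e[1]*k,133),onz(f,e[0]+e[1]*k,133);d=b-a; print("line",a,b,np.degrees(np.arctan(d[1]/d[0])))
print("top centre from top view", onz(t,(387.4,182.8),133))
# rest top (z=32) edges in the top view
L=edge(t,(375.2,173),(374.2,205));Rr=edge(t,(394,174),(392.8,205));T=edge(t,(376,172.2),(385,172.2),2);B=edge(t,(375,206.3),(392,206.3),2)
C=[meet(L,T),meet(Rr,T),meet(Rr,B),meet(L,B)]
P=np.array([onz(t,c,32) for c in C]);print(P,P.mean(0))
for i,j in((3,0),(2,1)): d=P[j]-P[i];print(np.degrees(np.arctan(d[1]/d[0])),np.linalg.norm(d))
E
```

```text
corner -x (array([ 496.0156, -225.773 ,  137.6587]), np.float64(4.159336062350788))
corner +x (array([ 569.3187, -230.5452,  135.1203]), np.float64(0.5292301204742555))
line [ 563.3723 -242.4583  133.    ] [ 497.7023 -240.7496  133.    ] -1.490491897975822
line [ 505.7168 -225.6954  133.    ] [ 565.8761 -230.001   133.    ] -4.093763541423267
top centre from top view [ 532.1704 -234.2795  133.    ]
[[ 603.2371 -199.4588   32.    ]
 [ 587.0835 -266.4003   32.    ]
 [ 459.8562 -261.2203   32.    ]
 [ 462.6104 -196.0326   32.    ]] [ 528.1968 -230.778    32.    ]
-1.3956480736715906 140.66842065628902
-2.3314948010782217 127.33270799137395
```

```bash
python3 -c "
from h import *
R=to(533,-234.5,249,np.pi-.045)"
```

```text
shift [-410.445  108.209   -2.203    1.397] dist 424.5
```

shift_gripper(
  ticks=[
    [[-10, 3, 0, -0.1], [-35, 9, 0, -0.22], [-65, 17, 0, -0.34], [-95, 25, 0, -0.46], [-125, 33, 0, -0.58], [-155, 41, 0, -0.7], [-185, 49, 0, -0.82], [-215, 57, 0, -0.94], [-245, 65, 0, -1.06], [-275, 72, 0, -1.18], [-305, 80, 0, -1.3], [-335, 88, 0, -1.42], [-365, 96, 0, -1.54], [-390, 103, 0, -1.66], [-404, 107, 0, -1.745], [-410, 108, 0, -1.745], [-410, 108, 0, -1.745], [-410, 108, 0, -1.745]],
  ],
)

```text
time_s: 11.77
eef_pos: [531.6, -233.5, 244.1]
tcp_rot: [3.14, -0.002, 3.094]
ft_force: [0.3, 0.3, 0.5]
grip_width: 49.7
finger_force: 0.0
```

```bash
python3 - <<'E'
from h import *
to(533,-234.5,97,np.pi-.045)
t=grab_frame("top");s=grab_frame("scene")
a=cv2.resize(crop(t,270,160,40,74,8),None,fx=1,fy=1); b=cv2.resize(crop(s,264,146,70,64,6),None,fx=1,fy=1)
im=np.zeros((592,740,3),np.uint8); im[:,:320]=a; im[:384,320:740]=b; cv2.imwrite("pics/p6.png",im)
cv2.imwrite("pics/t6.png",t["img"][:,:,::-1]);cv2.imwrite("pics/s6.png",s["img"][:,:,::-1])
E
```

```text
shift [ -1.729  -1.094 147.093  -0.003] dist 147.1
```

View pics/p6.png

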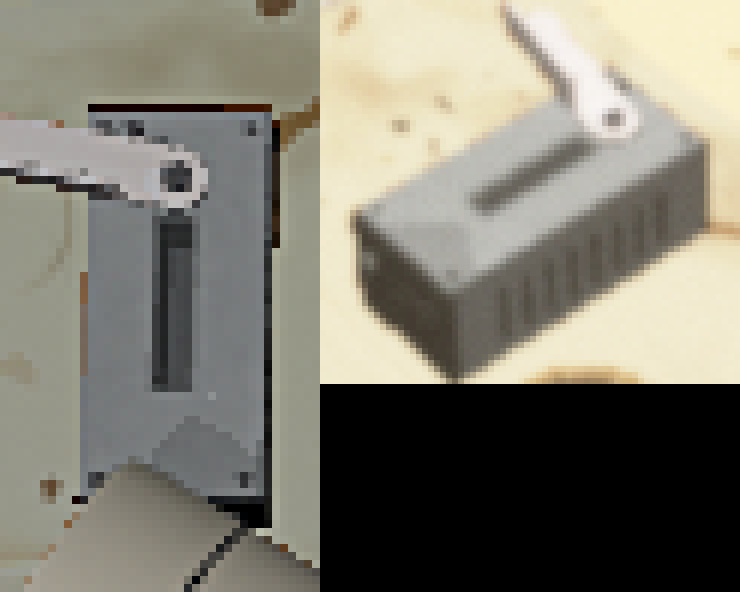

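The cover lies fully aside. The slot is open at about (289–293.5, 187–208.5) in the top view and about (343–363, 170–181) in the scene view. I'll measure it with fitted edges.

```bash
python3 - <<'E'
from h import *
np.set_printoptions(linewidth=200)
t=grab_frame("top");s=grab_frame("scene")
gt=cv2.cvtColor(t["img"],cv2.COLOR_RGB2GRAY);gs=cv2.cvtColor(s["img"],cv2.COLOR_RGB2GRAY)
print(gt[184:212,284:299]); print(gs[166:184,286:316])
L=edge(t,(288.8,188),(288.5,208),1);R=edge(t,(293.7,188),(293.5,208),1)
B=edge(t,(289,208.5),(293,208.5),1);T=edge(t,(289.5,187),(293,187),1)
for e in(L,R): a,b=onz(t,e[0]-e[1]*9,76),onz(t,e[0]+e[1]*9,76);d=b-a;print("slot edge",a,b,np.degrees(np.arctan(d[1]/d[0])))
C=[meet(L,B),meet(R,B),meet(R,T),meet(L,T)];P=np.array([onz(t,c,76) for c in C]);print(P,P.mean(0))
dl=edge(t,(280.7,176),(280,218),1);dr=edge(t,(303.4,178),(302.6,218),1)
for e in(dl,dr): a,b=onz(t,e[0]-e[1]*18,76),onz(t,e[0]+e[1]*18,76);d=b-a;print("dock edge",a,b,np.degrees(np.arctan(d[1]/d[0])))
E
```

```text
[[ 84  99 183 179 176 184 184 187 189 188 185  70 122 122 120]
 [125 122 102  84 122 109 155 191 190 166  60 123 121 123 121]
 [126 124 125 126 124 105 119  52  60 120 116 123 120 120 123]
 [124 124 123 125 126  80  64  68  68  67 106 123 120 120 122]
 [124 123 124 122 125  82  34  41  40  38  92 125 120 120 122]
 [122 121 123 124 126  85  38  45  45  41  93 127 121 120 121]
 [123 122 124 125 127  88  31  43  43  40  94 125 121 120 121]
 [122 122 123 123 127  85  33  68  76  73 100 125 122 121 123]
 [123 123 122 121 126  83  32  67  72  70 108 124 123 122 122]
 [123 123 123 125 128  86  32  66  73  70 106 127 124 123 121]
 [121 121 124 124 128  74  34  67  73  70 106 127 123 123 120]
 [120 122 121 122 127  73  33  64  73  68 102 125 120 120 120]
 [121 120 119 122 129  72  32  76  70  68 114 128 122 121 120]
 [118 119 120 124 130  73  33  76  70  68 115 126 121 121 121]
 [119 119 122 126 131  58  34  77  72  68 115 123 121 120 122]
 [120 122 122 123 131  57  32  78  71  70 116 124 122 119 122]
 [120 120 120 122 129  57  33  78  72  69 114 124 122 120 123]
 [120 120 119 123 128  59  35
[... 2680 characters left out ...]
89 188 188 190 190 188 185 173 156 138 121 109  99  99  99  97  91  97  95]
 [175 180 187 188 188 187 188 190 189 190 189 191 189 191 188 186 182 171 150 122 111 101 100  99  99  99  94  86  93  96]]
slot edge [461.1594 123.0251  76.    ] [528.4932 122.0167  76.    ] -0.8580472364632921
slot edge [457.062  104.7296  76.    ] [524.3432 104.0696  76.    ] -0.562073870970206
[[454.0646 123.1314  76.    ]
 [453.7142 104.7626  76.    ]
 [532.6229 103.9884  76.    ]
 [534.9134 121.9206  76.    ]] [493.8288 113.4508  76.    ]
dock edge [445.4413 154.4376  76.    ] [580.6154 151.9273  76.    ] -1.0639226303905862
dock edge [435.431   71.9096  76.    ] [570.2231  67.5734  76.    ] -1.8425141662167872
```

```bash
python3 - <<'E'
from h import *
t=grab_frame("top");s=grab_frame("scene")
print("top", onz(t,(291.45,197.9),76))
A=edge(s,(290,177),(304,168.8),2);B=edge(s,(294.5,180),(308,172),2);C=edge(s,(289,178.6),(291.5,181),2)
for n,e in(("+y",A),("-y",B)): a,b=onz(s,e[0]-e[1]*7,76),onz(s,e[0]+e[1]*7,76);d=b-a;print(n,a,b,np.degrees(np.arctan(d[1]/d[0])))
print("-x end corners",[onz(s,meet(C,e),76) for e in(A,B)])
for p in((454.0,113,76),(493,112,76),(533,111,76)): print(proj(t,p),proj(s,p))
for n,e in(("far",edge(s,(272,179),(308,158),2)),("near",edge(s,(289,192.2),(326,170),2))):
    a,b=onz(s,e[0]-e[1]*18,76),onz(s,e[0]+e[1]*18,76);d=b-a;print(n,a,b,np.degrees(np.arctan(d[1]/d[0])))
E
```

```text
top [493.3235 112.267   76.    ]
+y [468.0712 124.2422  76.    ] [519.4376 123.2356  76.    ] -1.1227077016241598
-y [474.7571 106.6616  76.    ] [526.0893 105.6     76.    ] -1.1846811836719606
-x end corners [array([458.2423, 124.4362,  76.    ]), array([458.6939, 106.996 ,  76.    ])]
[[291.2439 208.4588]] [[289.1073 181.1641]]
[[291.5226 197.9855]] [[298.4339 175.7263]]
[[291.7993 187.3331]] [[307.7937 170.2641]]
far [416.7588 158.5193  76.    ] [549.252  156.5424  76.    ] -0.854821465117232
near [419.9512  75.0691  76.    ] [549.7017  71.9963  76.    ] -1.3566492096884575
```

shift_gripper(
  ticks=[
    [[-1.7, -1.1, 20, 0], [-1.7, -1.1, 50, 0], [-1.7, -1.1, 85, 0], [-1.7, -1.1, 115, 0], [-1.7, -1.1, 135, 0], [-1.7, -1.1, 144, 0], [-1.7, -1.1, 147, 0], [-1.7, -1.1, 147, 0], [-1.7, -1.1, 147, 0]],
  ],
)

```text
time_s: 12.82
eef_pos: [534.3, -235.5, 99.7]
tcp_rot: [-3.141, 0.002, 3.097]
ft_force: [0.5, -0.0, 0.3]
grip_width: 50.1
finger_force: 0.0
```

shift_gripper(
  ticks=[
    [[0, 0, 0, 0], [0, 0, 0, 0], [0, 0, 0, 0], [0, 0, 0, 0], [0, 0, 0, 0], [0, 0, 0, 0]],
  ],
  jaw=30,
  squeeze=30,
)

```text
time_s: 13.32
eef_pos: [533.6, -235.2, 98.4]
tcp_rot: [-3.142, 0.0, 3.097]
ft_force: [-0.4, 0.7, -0.6]
grip_width: 29.9
finger_force: 0.0
```

shift_gripper(
  ticks=[
    [[0, 0, 0, 0], [0, 0, 0, 0], [0, 0, 0, 0], [0, 0, 0, 0], [0, 0, 0, 0], [0, 0, 0, 0], [0, 0, 0, 0]],
  ],
  jaw=5,
  squeeze=30,
)

```text
time_s: 13.9
eef_pos: [533.7, -235.3, 98.4]
tcp_rot: [-3.141, 0.0, 3.097]
ft_force: [0.2, -1.0, 1.3]
grip_width: 13.6
finger_force: 30.3
```

shift_gripper(
  ticks=[
    [[0, 0, -3, 0], [0, 0, -8, 0], [0, 0, -16, 0], [0, 0, -26, 0], [0, 0, -40, 0], [0, 0, -58, 0], [0, 0, -78, 0], [0, 0, -100, 0], [0, 0, -120, 0], [0, 0, -135, 0], [0, 0, -140, 0], [0, 0, -140, 0], [0, 0, -140, 0]],
  ],
  jaw=5,
  squeeze=50,
)

```text
time_s: 14.98
eef_pos: [533.5, -235.1, 238.0]
tcp_rot: [3.142, -0.0, 3.097]
ft_force: [-0.1, -0.1, -2.3]
grip_width: 13.1
finger_force: 50.3
```

```bash
python3 - <<'E'
from h import *
s=grab_frame("scene");t=grab_frame("top")
cv2.imwrite("pics/s7.png",s["img"][:,:,::-1]);cv2.imwrite("pics/t7.png",t["img"][:,:,::-1])
to(496,113,240,np.pi-.021); print(manip.sense()["moment"])
E
```

```text
shift [ 52.766 345.939  -2.412  -0.024] dist 349.9
[ 0.0037 -0.0102  0.0662]
```

shift_gripper(
  ticks=[
    [[1, 6, 0, 0], [3, 20, 0, 0], [7, 45, 0, -0.005], [11, 75, 0, -0.01], [16, 105, 0, -0.02], [20.5, 135, 0, -0.024], [25, 165, 0, -0.024], [30, 195, 0, -0.024], [34.5, 225, 0, -0.024], [39, 255, 0, -0.024], [43.5, 285, 0, -0.024], [48, 312, 0, -0.024], [51, 332, 0, -0.024], [52.5, 343, 0, -0.024], [52.8, 346, 0, -0.024], [52.8, 346, 0, -0.024], [52.8, 346, 0, -0.024], [52.8, 346, 0, -0.024]],
  ],
)

```text
time_s: 16.58
eef_pos: [496.5, 111.9, 238.2]
tcp_rot: [-3.141, -0.0, 3.12]
ft_force: [-1.0, -0.4, -1.9]
grip_width: 12.9
finger_force: 50.2
```

```bash
python3 - <<'E'
from h import *
s=grab_frame("scene");t=grab_frame("top")
e=manip.sense();print(e["eef_pos"],e["tcp_rot"])
a=crop(s,258,86,80,100,6)[:592]; cv2.imwrite("pics/p8.png",a)
cv2.imwrite("pics/s8.png",s["img"][:,:,::-1])
z=e["eef_pos"][2]-90.4
for dx in(-36.5,36.5):
  for zz in(z,z+4,z+125): print(dx,zz,(proj(s,[e["eef_pos"][0]+dx,e["eef_pos"][1]-dx*.021-7,zz])[0]-[258,86])*6+3)
E
```

```text
[496.5292 111.828  238.204 ] [-3.1414 -0.0001  3.1192]
-36.5 147.8040326654962 [200.3747 479.1114]
-36.5 151.8040326654962 [200.0021 473.5392]
-36.5 272.8040326654962 [188.1033 294.9819]
36.5 147.8040326654962 [306.9228 418.2627]
36.5 151.8040326654962 [306.7469 412.6976]
36.5 272.8040326654962 [301.1384 234.6176]
```

View pics/p8.png

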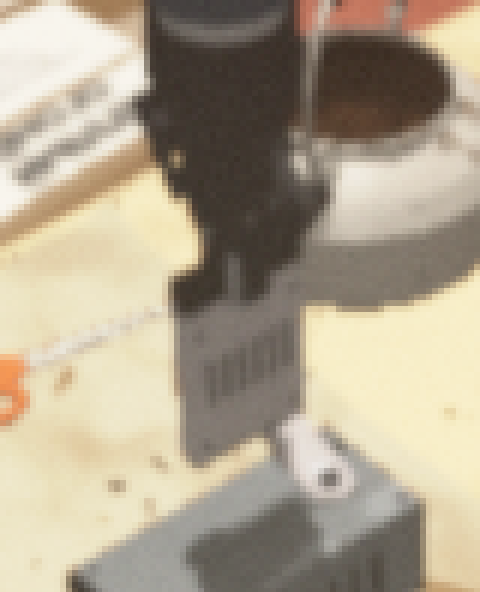

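The caddy hangs upright below the gripper. Its lower-left foot corner is at about crop (200,467) and its right edge at about x = 303. The cover is aside at (325,475). I'll fit the caddy's silhouette and compare it with the slot in this same view, so camera bias cancels.

```bash
python3 - <<'E'
from h import *
np.set_printoptions(linewidth=220)
s=grab_frame("scene");e=manip.sense()["eef_pos"];z0=e[2]-90.4
g=cv2.cvtColor(s["img"],cv2.COLOR_RGB2GRAY);print(g[154:168,284:314])
Rr=edge(s,(308.6,142),(308.2,152),3);Ll=edge(s,(287.3,141),(289,160),3);Bm=edge(s,(293,163.2),(305,156.3),2)
d=np.array([.741,-.672])
def model(dx,dy,sx,sy,zz): 
    c,q=np.cos(-.021),np.sin(-.021); return [e[0]+dx+sx*c-sy*q, e[1]+dy+sx*q+sy*c, zz]
for n,ln,sx,sy in(("right",Rr,38,-7),("left",Ll,-38,7)):
    for zz in(z0+30,z0+70):
        p=proj(s,model(0,0,sx,sy,zz))[0]; u=ln[0]+ln[1]*(p[1]-ln[0][1])/ln[1][1]
        p2=proj(s,model(1,0,sx,sy,zz))[0];p3=proj(s,model(0,1,sx,sy,zz))[0]
        print(n,"img-model px",(u-p)[0].round(2),"px/mm x,y",(p2-p)[0].round(3),(p3-p)[0].round(3))
nn=np.array([-Bm[1][1],Bm[1][0]])
for zz,sy in((z0,-5.25),(z0+4,-7)):
    p=proj(s,model(0,0,0,sy,zz))[0]; print("bottom",(Bm[0]-p)@nn,[(proj(s,model(*m,0,sy,zz+w))[0]-p)@nn for m,w in(((1,0),0),((0,1),0),((0,0),1))],np.degrees(np.arctan2(*Bm[1][::-1])))
a,b=proj(s,model(0,0,-30,-5.25,z0))[0],proj(s,model(0,0,30,-5.25,z0))[0];print("model slope",np.degrees(np.arctan2(*(b-a)[::-1])))
# slot seen from scene0-like frame s6
s["img"]=cv2.imread("pics/s6.png")[:,:,::-1].copy()
A=edge(s,(290,177),(304,168.8),2);B=edge(s,(294.5,180),(308,172),2);C=edge(s,(289,178.6),(291.5,181),2)
print("slot lines",A,B,"end",meet(C,A),meet(C,B)); p=[proj(s,model(0,0,-41.5,q,76))[0] for q in(10.2,-10.2)];print("model mouth -x corners at TCP xy",p)
E
```

```text
[[230 230 229 214 155 123 123 123 121 118 120 123 122 120 123 119 121 121 123 120 117 122 126 138 171 216 225 223 224 223]
 [230 229 228 213 156 123 123 124 124 124 123 122 124 122 120 120 121 123 120 116 116 127 163 193 207 219 223 221 219 221]
 [228 227 228 212 152 121 124 124 124 121 125 121 122 121 122 121 120 121 116 107 126 161 201 218 226 226 224 211 201 214]
 [223 223 224 210 153 125 119 125 126 122 124 124 123 123 122 122 124 121 106 112 154 196 215 224 226 224 212 189 170 192]
 [220 221 221 206 154 123 124 123 119 121 123 125 121 125 118 126 138 134 117 119 154 192 206 223 226 224 213 179 149 163]
 [221 221 221 207 154 127 127 118 110 120 123 123 122 124 138 161 193 189 151 123 132 160 193 220 225 225 220 204 176 144]
 [222 221 223 207 161 128 125 119 103 112 119 120 131 152 190 207 219 215 188 139 122 146 190 218 224 227 224 220 202 160]
 [213 219 221 212 170 130 125 122 118 122 135 150 180 183 208 216 220 217 194 144 122 140 184 219 224 224 224 223 216 198]
 [187 210 223 219 197 153 126 125 134 153 185 198 205 201 212 212 210 203 181 150 128 141 182 217 223 226 227 227 22
[... 745 characters left out ...]
m x,y 0.247 -0.202
left img-model px 0.28 px/mm x,y 0.252 -0.205
bottom -0.7685774823119864 [np.float64(-0.020188173238672807), np.float64(-0.2298543405965277), np.float64(-0.21242619414622033)] -26.558897
bottom -0.32122776961908883 [np.float64(-0.02010323458489295), np.float64(-0.23025205025871212), np.float64(-0.21312667068435112)] -26.558897
model slope -29.704651632872817
slot lines (array([297.0238, 173.3554], dtype=float32), array([ 0.8668, -0.4986], dtype=float32)) (array([301.5156, 175.4537], dtype=float32), array([ 0.8612, -0.5083], dtype=float32)) end [287.761  178.6833] [291.3803 181.4355]
model mouth -x corners at TCP xy [array([287.4662, 179.3889]), array([291.3302, 182.7024])]
```

shift_gripper(
  ticks=[
    [[0, 0.5, 8, 0], [0, 0.5, 22, 0], [0, 0.5, 38, 0], [0, 0.5, 52, 0], [0, 0.5, 62, 0], [0, 0.5, 66, 0], [0, 0.5, 66, 0], [0, 0.5, 66, 0]],
  ],
)

```text
time_s: 17.4
eef_pos: [496.5, 113.2, 172.5]
tcp_rot: [-3.142, 0.0, 3.121]
ft_force: [0.4, -0.5, -2.7]
grip_width: 12.5
finger_force: 50.2
```

shift_gripper(
  ticks=[
    [[0, 0, 2, 0], [0, 0, 4, 0], [0, 0, 6, 0], [0, 0, 8, 0], [0, 0, 8, 0]],
  ],
)

```text
time_s: 17.82
eef_pos: [496.2, 113.3, 164.0]
tcp_rot: [-3.142, -0.0, 3.121]
ft_force: [1.1, -0.8, -1.8]
grip_width: 13.6
finger_force: 50.2
```

shift_gripper(
  ticks=[
    [[0, 0, 1.5, 0], [0, 0, 3, 0], [0, 0, 3, 0]],
  ],
)

```text
time_s: 18.07
eef_pos: [496.5, 113.2, 161.2]
tcp_rot: [-3.141, 0.0, 3.121]
ft_force: [-0.2, -0.2, -2.1]
grip_width: 13.3
finger_force: 50.2
```

shift_gripper(
  ticks=[
    [[0, 0, 1, 0], [0, 0, 2, 0], [0, 0, 2, 0]],
  ],
)

```text
time_s: 18.32
eef_pos: [496.2, 113.2, 159.0]
tcp_rot: [-3.141, -0.0, 3.121]
ft_force: [-0.0, -1.4, -2.7]
grip_width: 12.9
finger_force: 50.1
```

shift_gripper(
  ticks=[
    [[0, 0, 1.5, 0], [0, 0, 3, 0], [0, 0, 4.5, 0], [0, 0, 6, 0], [0, 0, 6, 0]],
  ],
)

```text
time_s: 18.73
eef_pos: [496.2, 113.2, 152.9]
tcp_rot: [-3.141, -0.0, 3.121]
ft_force: [0.5, -1.5, -2.6]
grip_width: 12.9
finger_force: 50.1
```

shift_gripper(
  ticks=[
    [[0, 0, 2, 0], [0, 0, 4, 0], [0, 0, 6, 0], [0, 0, 6, 0]],
  ],
)

```text
time_s: 19.07
eef_pos: [496.2, 113.3, 146.8]
tcp_rot: [-3.141, -0.001, 3.121]
ft_force: [1.0, -1.9, -2.8]
grip_width: 12.8
finger_force: 50.0
```

shift_gripper(
  ticks=[
    [[0, -0.3, 2, 0], [0, -0.4, 5, 0], [0, -0.4, 8, 0], [0, -0.4, 11, 0], [0, -0.4, 14, 0], [0, -0.4, 15, 0], [0, -0.4, 15, 0]],
  ],
)

```text
time_s: 19.65
eef_pos: [496.1, 113.0, 131.9]
tcp_rot: [3.141, -0.001, 3.121]
ft_force: [0.2, -0.2, -2.5]
grip_width: 13.1
finger_force: 50.2
```

shift_gripper(
  ticks=[
    [[0, 0, 3, 0], [0, 0, 6, 0], [0, 0, 9, 0], [0, 0, 12, 0], [0, 0, 14, 0], [0, 0, 15, 0], [0, 0, 15, 0]],
  ],
)

```text
time_s: 20.23
eef_pos: [496.2, 112.9, 117.0]
tcp_rot: [-3.142, -0.0, 3.121]
ft_force: [-0.2, 0.5, -1.9]
grip_width: 13.2
finger_force: 50.2
```

Sliding freely. About 16.5 mm remain to the floor.

shift_gripper(
  ticks=[
    [[0, 0, 3, 0], [0, 0, 6, 0], [0, 0, 9, 0], [0, 0, 12, 0], [0, 0, 14, 0], [0, 0, 14, 0], [0, 0, 14, 0]],
  ],
)

```text
time_s: 20.82
eef_pos: [496.3, 112.9, 103.1]
tcp_rot: [-3.142, -0.0, 3.121]
ft_force: [-1.2, -0.4, -2.5]
grip_width: 13.1
finger_force: 50.2
```

shift_gripper(
  ticks=[
    [[0, 0, 0.7, 0], [0, 0, 1.4, 0], [0, 0, 2, 0], [0, 0, 2, 0], [0, 0, 2, 0]],
  ],
)

```text
time_s: 21.23
eef_pos: [496.3, 112.9, 101.3]
tcp_rot: [-3.142, 0.0, 3.121]
ft_force: [0.2, 0.5, -1.5]
grip_width: 13.2
finger_force: 50.2
```

shift_gripper(
  ticks=[
    [[0, 0, 0.5, 0], [0, 0, 1, 0], [0, 0, 1, 0], [0, 0, 1, 0]],
  ],
)

```text
time_s: 21.57
eef_pos: [496.4, 112.9, 100.4]
tcp_rot: [-3.142, 0.0, 3.121]
ft_force: [-1.0, -0.5, 0.2]
grip_width: 13.3
finger_force: 50.5
```

shift_gripper(
  ticks=[
    [[0, 0, 0.5, 0], [0, 0, 1, 0], [0, 0, 1, 0], [0, 0, 1, 0]],
  ],
)

```text
time_s: 21.9
eef_pos: [496.6, 112.9, 100.4]
tcp_rot: [3.142, 0.001, 3.121]
ft_force: [-3.6, -1.3, 10.5]
grip_width: 13.2
finger_force: 52.1
```

The floor carries it at the expected height (TCP 100.4). I'll release gently and lift away.

shift_gripper(
  ticks=[
    [[0, 0, -0.5, 0], [0, 0, -0.5, 0], [0, 0, -0.5, 0], [0, 0, -0.5, 0], [0, 0, -0.5, 0], [0, 0, -0.5, 0], [0, 0, -0.5, 0], [0, 0, -0.5, 0]],
  ],
  jaw=45,
  squeeze=20,
)

```text
time_s: 22.57
eef_pos: [496.4, 112.9, 99.7]
tcp_rot: [3.142, -0.0, 3.121]
ft_force: [-0.2, 0.6, -0.0]
grip_width: 45.2
finger_force: 0.0
```

shift_gripper(
  ticks=[
    [[0, 0, -4, 0], [0, 0, -14, 0], [0, 0, -30, 0], [0, 0, -50, 0], [0, 0, -75, 0], [0, 0, -100, 0], [0, 0, -125, 0], [0, 0, -140, 0], [0, 0, -145, 0], [0, 0, -145, 0]],
  ],
)

```text
time_s: 23.4
eef_pos: [496.8, 113.0, 246.4]
tcp_rot: [3.141, 0.003, 3.121]
ft_force: [0.4, -1.3, -0.6]
grip_width: 45.1
finger_force: 0.0
```

shift_gripper(
  ticks=[
    [[10, -10, 0, 0], [25, -30, 0, 0], [40, -60, 0, 0], [50, -95, 0, 0], [50, -130, 0, 0], [50, -165, 0, 0], [50, -200, 0, 0], [50, -230, 0, 0], [50, -250, 0, 0], [50, -260, 0, 0], [50, -260, 0, 0]],
  ],
)

```text
time_s: 24.32
eef_pos: [440.5, -147.4, 243.6]
tcp_rot: [3.141, -0.002, 3.118]
ft_force: [0.2, -0.3, -0.3]
grip_width: 44.9
finger_force: 0.0
```

```bash
python3 - <<'E'
from h import *
s=grab_frame("scene");t=grab_frame("top")
im=np.zeros((592,740,3),np.uint8); im[:,:320]=crop(t,270,160,40,74,8); im[:504,320:740]=crop(s,264,126,70,84,6); cv2.imwrite("pics/p9.png",im)
E
```

```text
(no output)
```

View pics/p9.png

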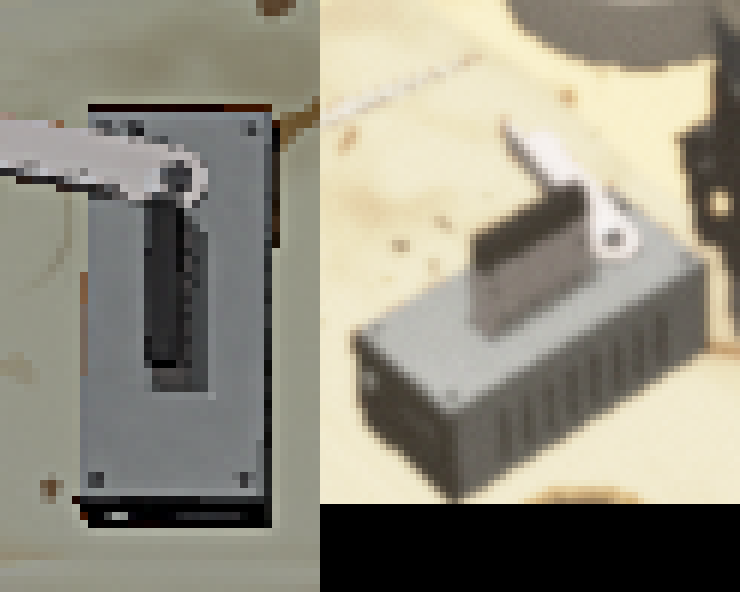

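The picture shows the caddy standing upright in the slot, cap at about (530,220) and base at about (487,335) in the scene panel. The cover is still fully aside, and the gripper is clear. I'm handing it in.

```bash
python3 -c "
from bench import manip, order, grab_frame
print(order.close_job())"
```

```text
the job is handed in; nothing more can be done
None
```

The job is handed in: the cover is pushed fully aside to its stop, and the caddy was lowered upright into the slot until its floor took the weight, then released at about 24 s; the first push passed over the fence without moving the cover.

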